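Load and start the stall's tin warmer

ROBOT

A 7-joint arm with a two-finger parallel gripper is mounted at the origin on the work surface. World frame = base frame: x ahead of the robot, y to its left, z up, the work surface at z = 0. Lengths are in m, angles in rad, forces in N, time in s.
With the tool pointing down it reaches from about 0.4 to 0.925 m from the base axis. Payload 4.1 kg.
Tool frame: the origin (TCP) lies midway between the tips of the shut fingers; the grasp point (between the pads) lies 19 mm behind it; z points along the fingers, y is the line along which they close (so a half turn about z gives the same grasp; the last joint's range is limited). The gripper opens to 85 mm and grips with 20 to 120 N. Pads are 22 mm wide; open, the fingers measure 114 mm over their backs; the gripper's body (76 mm by 85 mm) begins 54 mm behind the grasp point. The pads swing forward as they close: fully open they stand 13 mm farther back than shut.
Start: joints at [1.081, 0.398, 0.045, 1.537, -0.019, 1.207, -0.051], TCP at [0.248, -0.601, 0.231] pointing down, gripper open.
Joint ranges: [-2.82, 2.82], [-0.49, 2.23], [-1.37, 1.46], [0, 2.46], [-1.36, 4.5], [0.23, 2], [-2.94, 2.94]. Speed limits (rad/s): [2.57, 2.57, 3.14, 3.14, 3.14, 3.14, 3.14].

INTERFACE

Orientations are given as a unit quaternion [x, y, z, w].
In Python, from station import robot gives the robot as it stands.
- The arm moves only by the tool move_arm, never from a script. Its argument "moves" is one flat list of numbers, 7 for each row, row after row: the shift along the world's x, y, z in cm, then the turn, a rotation vector about the world's x, y, z in rad, then the closure, from 0 (fully open) to 1 (shut). A call has exactly 10 rows; each row is the pose to reach, as a shift and turn from the pose commanded when the call began; what a row does not reach only later rows make up. A row lasts 1/8 s, in which the tool goes at most 62.5 mm and 10.7 degrees, less where a joint would pass 70% of its speed; a pose out of reach is approached as far as the arm can. A call with a gripper value outside its range is refused whole. The fingers move at their own pace and stop on an object; "newtons" is the grip in N (left out, the last holds). Time passes only in rows, so rows that repeat a pose let the fingers close, or fill a call up. It gives the time, the measured TCP pose, the force, the opening and the grip force at its end, in the units of the state.
- robot.sense(): the state, without advancing time (a new reading comes with each control period).
- robot.snapshot(name): name is "scene" or "top" or "wrist"; returns the picture (400x640x3 uint8, blue, green, red); there is no depth.
- robot.camera_params(name): a dict with "fx", "fy", "cx", "cy" (pixels), "origin" and "rotation" of the camera in the world. Camera axes: x right, y down, z forward; pixel columns grow to the right and rows downward; lengths in m; the calibration is good to about 2 mm. A picture is of the moment at which its call begins: read the wrist's pose just before it. camera_params takes no time and is no camera call; for the wrist camera it gives the pose at the moment of the call.
- robot.finish_job(): hands the job in; it is judged then, once.
The state is a dict: "time": time; "q": joint angles; "joint_velocities": joint speeds; "effort": joint torques, N m; "tool_pos": TCP position; "eef_rot": TCP orientation; "force": force on the tool from outside, world axes, zero at the start; "wrist_torque": the same for the moment, N m; "finger_gap": finger opening in m; "grip_force": force on a finger pad.
Only numpy, scipy, OpenCV 4.12 (cv2) and the standard library are available. Lean on these libraries where they do the work, as an engineer would, in place of code of your own. Each camera call takes 0.05 s, during which the arm holds its last target. There are 200 camera calls.

TASK

Warm up the tins for the stall: pull the warming cabinet's sloping clear door down until it rests fully open, stand every small tin from the counter upright on the cabinet's floor, and push the door back up until it is fully shut. After that, turn the timer dial to the fifth click past its off mark, and last of all press the raised end of the rocker switch down so that its other end tips up. Leave the jar, the bottle and the carton where they are.

Things in the scene. Friction and masses are not known exactly. Their poses are not given: they have to be found in the camera images.
- warmer: Fixed white and steel warming cabinet, yawed a few degrees. Origin: centre of the case's underside, on the counter. Its own axes: -x front (robot side), +x back, +y left end, z up. Case 150 deep (x -75 to 75), 360 wide (y -180 to 180). Front wall 8 thick, top 70 above the counter; side walls 8 thick, top 65 above the counter, rising to the hood only behind x 35.
- warmer_floor (a point): On the cabinet's inner floor, 30 above the counter, at x -20, y 0 of the cabinet. Space for tins: cabinet x -67 to 67, y -172 to 172. With the door down it is open from above from x -67 to 35; behind that is the hood.
- warmer_hood (a point): Centre of the top of the hood along the cabinet's back: cabinet x 35 to 75, full width, top 160 above the counter.
- console_top (a point): Centre of the top of the grey control console at the cabinet's right end: cabinet x -135 to 35, y -180 to -276, top 100 above the counter. It carries the dial (behind) and the rocker (nearer the robot).
- door (a joint): Angle of the clear bottom-hinged door with aluminium frame: 0 shut (it rises 39 degrees above level, leaning back on the hood's front edge), 0.88 vertical, 1.92 fully open on its stop (31 degrees above level, towards the robot). 142 from hinge to top edge, 340 wide, 6 to 8 thick, 0.35 kg. Starts shut or nearly. Damped, friction 0.05 N m: over 0.25 rad past vertical it sinks slowly open or shut by itself; nearer it may stay.
- door_hinge (a point): Point on the hinge line at mid width: x -75, z 75 of the cabinet. The hinge line runs along the cabinet's y.
- door_handle (a point): Centre of the door's handle: round dark bar 10 thick, 120 long along the cabinet's y, 132 up the door from the hinge and 38 out from the door's middle plane on the outer side (about 30 free between bar and pane). Moves with the door. Shut, it is 188 above the counter and can be pinched from above.
- door_edge (a point): Middle of the door's top edge, 142 from the hinge; moves with the door. With the door open it is the edge that reaches out to the robot, about 148 above the counter; beneath it there is only free space, and a finger held upright in front of it can push the door up.
- dial (a joint): Timer dial, angle grows clockwise seen from above, range 0 to 5.76. A click (detent) every 0.5236 rad (30 degrees): 0 is off, click k at 0.5236 k. It starts at off or on one of the first clicks (not beyond the third). Let go, it snaps into the nearest click (detent torque about 0.035 N m). It may be turned either way.
- dial_grip (a point): On the dial's upright axis at the height to grip, 137 above the counter, at x -15, y -228 of the cabinet. Black disc 44 across, with a grip bar over it 42 long, 14 thick, top 144 above the counter. A white line on one half of the bar is the pointer; at off the bar lies along the cabinet's x with the pointer to the robot (-x). The frame turns with the dial; at off its axes are the cabinet's.
- dial_off_mark (a point): The broad white mark on the console for off, 41 from the dial's axis on the robot's side. Twelve white marks surround the dial, one per click; the other eleven are thin. Clockwise from off they are clicks 1, 2, 3 and so on.
- rocker (a joint): Angle of the black rocker switch: -0.24 off, its right (-y) end up; +0.24 on, its right end down and left end up. It stays where it is put; about 1.5 N near the end moves it.
- rocker_pivot (a point): Pivot of the rocker, 114 above the counter, at x -95, y -228 of the cabinet. The paddle is 62 long (along the cabinet's y), 24 wide, 7 thick.
- rocker_press (a point): On the paddle's top, 24 from the pivot towards the right (-y) end, by a small white dot: press here straight down. It drops about 12 from off to on; the paddle's end then stops about 5 above the console.
- tin1: One of the small squat tins, steel with a pale paper band, 50 diameter, 40 high, about 0.13 kg. Origin: centre of its underside, z up as it starts. Two to four of the four are there, standing on the counter left of the cabinet; the others are absent.
- tin2: One of the small squat tins, steel with a pale paper band, 50 diameter, 40 high, about 0.13 kg. Origin: centre of its underside, z up as it starts. Two to four of the four are there, standing on the counter left of the cabinet; the others are absent.
- tin3: One of the small squat tins, steel with a pale paper band, 50 diameter, 40 high, about 0.13 kg. Origin: centre of its underside, z up as it starts. Two to four of the four are there, standing on the counter left of the cabinet; the others are absent.
- tin4: One of the small squat tins, steel with a pale paper band, 50 diameter, 40 high, about 0.13 kg. Origin: centre of its underside, z up as it starts. Two to four of the four are there, standing on the counter left of the cabinet; the others are absent.
- jar: Bystander: amber jar with a white cap, 68 diameter, 100 high. Origin at the centre of its underside.
- bottle: Bystander: green bottle, 64 diameter, 200 high. Origin at the centre of its underside.
- carton: Bystander: upright cardboard carton 60 x 100 x 130 high. Origin at the centre of its underside.

How it is judged:
On the way, in this order (a step that is already met when the one before it is completed fails the run):
1. the door is pulled down fully open, the switch still off (value of joint door above 1.8 rad and value of joint rocker below 0 rad), for 0.2 s.
2. every tin stands upright on the cabinet's floor, the door still open and the switch still off (x of tin1 in the frame of warmer between -0.07 and 0.07 m and y of tin1 in the frame of warmer between -0.175 and 0.175 m and z of tin1 in the frame of warmer between 0.02 and 0.045 m and (angle between tin1's own z axis and vertical below 0.25 rad or angle between tin1's own z axis and vertical above 2.89 rad) and x of tin2 in the frame of warmer between -0.07 and 0.07 m and y of tin2 in the frame of warmer between -0.175 and 0.175 m and z of tin2 in the frame of warmer between 0.02 and 0.045 m and (angle between tin2's own z axis and vertical below 0.25 rad or angle between tin2's own z axis and vertical above 2.89 rad) and x of tin3 in the frame of warmer between -0.07 and 0.07 m and y of tin3 in the frame of warmer between -0.175 and 0.175 m and z of tin3 in the frame of warmer between 0.02 and 0.045 m and (angle between tin3's own z axis and vertical below 0.25 rad or angle between tin3's own z axis and vertical above 2.89 rad) and x of tin4 in the frame of warmer between -0.07 and 0.07 m and y of tin4 in the frame of warmer between -0.175 and 0.175 m and z of tin4 in the frame of warmer between 0.02 and 0.045 m and (angle between tin4's own z axis and vertical below 0.25 rad or angle between tin4's own z axis and vertical above 2.89 rad) and value of joint door above 1.5 rad and value of joint rocker below 0 rad), for 0.2 s.
3. the door is fully shut with the tins inside, the switch still off (x of tin1 in the frame of warmer between -0.07 and 0.07 m and y of tin1 in the frame of warmer between -0.175 and 0.175 m and z of tin1 in the frame of warmer between 0.02 and 0.045 m and (angle between tin1's own z axis and vertical below 0.25 rad or angle between tin1's own z axis and vertical above 2.89 rad) and x of tin2 in the frame of warmer between -0.07 and 0.07 m and y of tin2 in the frame of warmer between -0.175 and 0.175 m and z of tin2 in the frame of warmer between 0.02 and 0.045 m and (angle between tin2's own z axis and vertical below 0.25 rad or angle between tin2's own z axis and vertical above 2.89 rad) and x of tin3 in the frame of warmer between -0.07 and 0.07 m and y of tin3 in the frame of warmer between -0.175 and 0.175 m and z of tin3 in the frame of warmer between 0.02 and 0.045 m and (angle between tin3's own z axis and vertical below 0.25 rad or angle between tin3's own z axis and vertical above 2.89 rad) and x of tin4 in the frame of warmer between -0.07 and 0.07 m and y of tin4 in the frame of warmer between -0.175 and 0.175 m and z of tin4 in the frame of warmer between 0.02 and 0.045 m and (angle between tin4's own z axis and vertical below 0.25 rad or angle between tin4's own z axis and vertical above 2.89 rad) and value of joint door below 0.08 rad and value of joint rocker below 0 rad), for 0.2 s.
4. the dial is on the fifth click, the door shut and the switch still off (value of joint dial between 2.418 and 2.818 rad and value of joint door below 0.08 rad and value of joint rocker below 0 rad), for 0.2 s.
5. the rocker is pressed over to on (value of joint rocker above 0.15 rad and value of joint dial between 2.418 and 2.818 rad and value of joint door below 0.08 rad), for 0.2 s.
At the end, for the whole second after the job is handed in: Every tin that was there stands upright (within 0.25 rad) and still on the cabinet's floor, the door is shut (below 0.08 rad), the dial is on the fifth click past off (within 0.2 rad) and the rocker is over to on (above 0.15 rad) (all of step 5 and x of tin1 in the frame of warmer between -0.07 and 0.07 m and y of tin1 in the frame of warmer between -0.175 and 0.175 m and z of tin1 in the frame of warmer between 0.02 and 0.045 m and (angle between tin1's own z axis and vertical below 0.25 rad or angle between tin1's own z axis and vertical above 2.89 rad) and x of tin2 in the frame of warmer between -0.07 and 0.07 m and y of tin2 in the frame of warmer between -0.175 and 0.175 m and z of tin2 in the frame of warmer between 0.02 and 0.045 m and (angle between tin2's own z axis and vertical below 0.25 rad or angle between tin2's own z axis and vertical above 2.89 rad) and x of tin3 in the frame of warmer between -0.07 and 0.07 m and y of tin3 in the frame of warmer between -0.175 and 0.175 m and z of tin3 in the frame of warmer between 0.02 and 0.045 m and (angle between tin3's own z axis and vertical below 0.25 rad or angle between tin3's own z axis and vertical above 2.89 rad) and x of tin4 in the frame of warmer between -0.07 and 0.07 m and y of tin4 in the frame of warmer between -0.175 and 0.175 m and z of tin4 in the frame of warmer between 0.02 and 0.045 m and (angle between tin4's own z axis and vertical below 0.25 rad or angle between tin4's own z axis and vertical above 2.89 rad) and linear speed of each of tin1, tin2, tin3, tin4 below 0.03 m/s); the robot touches nothing.
It fails at once if the jar is pushed more than 50 mm or tipped over (distance of jar from where it was at the start of the episode above 0.05 m or angle between jar's own z axis and vertical above 0.5 rad).
It fails at once if the bottle is pushed more than 50 mm or tipped over (distance of bottle from where it was at the start of the episode above 0.05 m or angle between bottle's own z axis and vertical above 0.5 rad).
It fails at once if the carton is pushed more than 50 mm or tipped over (distance of carton from where it was at the start of the episode above 0.05 m or angle between carton's own z axis and vertical above 0.5 rad).
Of tin1, tin2, tin3, tin4 only 2 to 4 are there at a start; the rules pass over those that are not, and their reading is None.
At some moment in a run one of tin1, tin2, tin3, tin4 may be knocked a few centimetres aside while the robot is not near it.
Once in a run the grip may slacken for a moment while it holds something.
It also fails if it takes over 210 s, if anything falls off the work surface, if the arm or the gripper's body presses on something with over 40 N, if the wrist force passes 120 N, or if a joint passes its speed limit or range.

## Working session

There is one attempt and no reset: what is moved stays moved. The work goes in short steps, Python scripts to look and compute and a tool call to move; the robot and the scene stay as the last step left them, time stands still between calls to the robot, and variables do not carry over. Pictures are saved under pics/ and viewed, at most 14 in all, crops included, and the job is handed in when it is done.

Besides the shell and the picture viewer there is one more tool, called after ">>>" as name(argument=value, ...), one argument or row to a line, values as JSON. move_arm: Moves the arm, as the interface text tells. Its arguments: {"type":"object","properties":{"moves":{"type":"array","items":{"type":"number"}},"newtons":{"type":"number"}},"required":["moves"]}

```bash
mkdir -p pics; ls
cat > h.py <<'E'
import numpy as np, cv2
from station import robot
def cam(n): 
    p=robot.camera_params(n); return p,np.array(p["origin"]),np.array(p["rotation"])
def ray(n,u,v,z,p=None):
    p=p or robot.camera_params(n); R=np.array(p["rotation"]);o=np.array(p["origin"])
    d=R@np.array([(u-p["cx"])/p["fx"],(v-p["cy"])/p["fy"],1]); return o+d*(z-o[2])/d[2]
def proj(n,P,p=None):
    p=p or robot.camera_params(n); R=np.array(p["rotation"]);o=np.array(p["origin"])
    c=R.T@(np.array(P)-o); return np.array([p["cx"]+p["fx"]*c[0]/c[2],p["cy"]+p["fy"]*c[1]/c[2]])
E
python3 - <<'E'
from h import *
s=robot.sense();print({k:np.round(v,3) for k,v in s.items()})
for n in("scene","top"):
    im=robot.snapshot(n);cv2.imwrite(f"pics/{n}0.png",im);p,o,R=cam(n);print(n,p)
E
```

```text
pics
{'time': np.float64(0.0), 'q': array([ 1.081,  0.399,  0.045,  1.538, -0.019,  1.207, -0.051]), 'joint_velocities': array([ 0.002, -0.   , -0.   , -0.   ,  0.001, -0.001, -0.   ]), 'effort': array([ 1.0000e-03, -4.7513e+01,  1.3640e+00, -2.5422e+01,  1.1000e-02,
        9.0000e-03,  0.0000e+00]), 'tool_pos': array([ 0.247, -0.6  ,  0.23 ]), 'eef_rot': array([ 0.981,  0.194, -0.   , -0.001]), 'force': array([ 0.07 , -0.004,  0.035]), 'wrist_torque': array([ 0.031, -0.022, -0.034]), 'grip_force': np.float64(0.0), 'finger_gap': np.float64(0.086)}
scene {'fx': 474.57729668131196, 'fy': 474.57729668131196, 'cx': 322.42807856991027, 'cy': 202.88584669172926, 'origin': array([1.26967343, 0.27475171, 1.1938157 ]), 'rotation': array([ 0.49185768,  0.80847292, -0.27263274, -0.1735481 ])}
top {'fx': 413.6770291037286, 'fy': 413.6770291037286, 'cx': 317.66243623132397, 'cy': 202.37124458080203, 'origin': array([ 0.38210446, -0.08084756,  1.39117046]), 'rotation': array([-0.70312409,  0.70835909, -0.03712589,  0.04965461])}
```

View pics/top0.png

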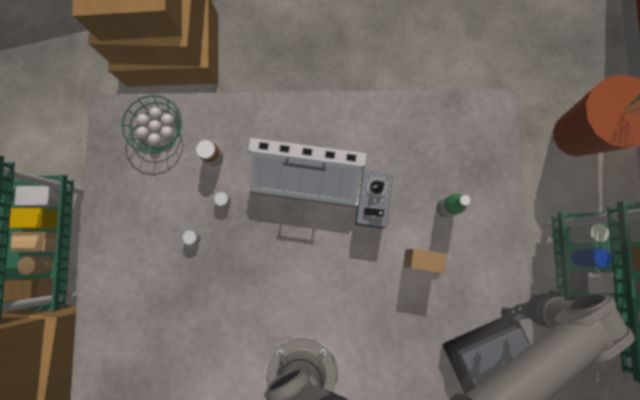

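View pics/scene0.png

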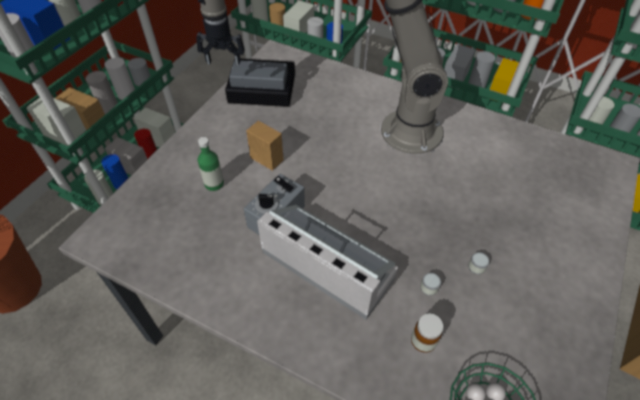

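The top view shows two tins at about (221,199) and (190,238), with the jar at (207,150), the bottle at (455,205) and the carton at (428,262). The hood spans roughly (250,138) to (366,165), the shut door's handle is at (305,164) and the console is at (374,200). The scene view agrees: two tins are present.

```bash
cat > h.py <<'E'
import numpy as np, cv2
from scipy.spatial.transform import Rotation as Ro
from station import robot
def cam(n):
    p=robot.camera_params(n); return p,np.array(p["origin"]),Ro.from_quat(p["rotation"]).as_matrix()
def ray(n,u,v,z,c=None):
    p,o,R=c or cam(n)
    d=R@np.array([(u-p["cx"])/p["fx"],(v-p["cy"])/p["fy"],1]); return o+d*(z-o[2])/d[2]
def proj(n,P,c=None):
    p,o,R=c or cam(n)
    c=R.T@(np.array(P)-o); return np.array([p["cx"]+p["fx"]*c[0]/c[2],p["cy"]+p["fy"]*c[1]/c[2]])
E
python3 - <<'E'
from h import *
im=cv2.imread("pics/top0.png")
for a,z in (((250,138),.16),((366,153),.16),((365,165),.16),((249,150),.16),((305,164),.188),((377,187),.144),((374,212),.117),((362,172),.1),((393,175),.1),((387,227),.1),((356,223),.1)): print(a,ray("top",*a,z).round(3))
g=im.min(2).astype(int)
m=((im.min(2)>165)*255).astype(np.uint8)
n,l,st,c=cv2.connectedComponentsWithStats(m)
for i in range(1,n):
    if st[i,4]>20 : print(st[i],c[i].round(1),ray("top",*c[i],.04).round(3),cv2.minAreaRect(np.argwhere(l==i)[:,::-1].astype(np.float32)))
cr=cv2.resize(im[125:265,170:410],None,fx=3.3,fy=3.3,interpolation=cv2.INTER_CUBIC)
cv2.imwrite("pics/c0.png",cr)
E
```

```text
(250, 138) [0.735 0.147 0.16 ]
(366, 153) [ 0.684 -0.207  0.16 ]
(365, 165) [ 0.647 -0.203  0.16 ]
(249, 150) [0.697 0.149 0.16 ]
(305, 164) [ 0.646 -0.023  0.188]
(377, 187) [ 0.582 -0.24   0.144]
(374, 212) [ 0.508 -0.232  0.117]
(362, 172) [ 0.637 -0.2    0.1  ]
(393, 175) [ 0.627 -0.297  0.1  ]
(387, 227) [ 0.462 -0.274  0.1  ]
(356, 223) [ 0.476 -0.178  0.1  ]
[152 108   6   5  22] [154.4 109.7] [0.872 0.498 0.04 ] ((154.5, 110.0), (4.0, 5.0), 90.0)
[139 115   7   5  26] [141.9 116.7] [0.848 0.539 0.04 ] ((142.0, 117.0), (4.0, 6.0), 90.0)
[164 115   6   4  23] [166.4 116.4] [0.848 0.455 0.04 ] ((166.5, 116.5), (3.0, 5.0), 90.0)
[151 121   7   5  25] [153.8 122.9] [0.826 0.497 0.04 ] ((154.0, 123.0), (4.0, 6.0), 90.0)
[138 127   7   5  25] [141.3 129.4] [0.804 0.539 0.04 ] ((141.0, 129.0), (4.0, 6.0), 90.0)
[163 127   7   5  27] [165.8 129. ] [0.804 0.456 0.04 ] ((166.0, 129.0), (4.0, 6.0), 90.0)
[150 134   7   5  26] [153.3 135.9] [0.78  0.497 0.04 ] ((153.0, 136.0), (4.0, 6.0), 90.0)
[250 139 116  26 793] [307.4 151.9] [ 0.719 -0.024  0.04 ] ((307.14190673828125, 151.68560791015625), (115.84149169921875, 12.026898384094238), 7.594643592834473)
[197 140  17  17 224] [204.8 148.3] [0.735 0.321 0.04 ] ((205.0, 148.0), (16.0, 16.0), 90.0)
[ 22 188  25  15 267] [ 36.9 194.3] [0.584 0.881 0.04 ] ((34.0, 195.0), (14.0, 24.0), 90.0)
[215 193  12  11 107] [220.4 198. ] [0.566 0.265 0.04 ] ((220.5, 198.0), (10.0, 11.0), 90.0)
[461 196   9   8  60] [465.  199.6] [ 0.554 -0.54   0.04 ] ((465.0, 199.5), (7.0, 8.0), 90.0)
[183 231  12  12 112] [188.8 236.7] [0.439 0.366 0.04 ] ((188.75, 236.75001525878906), (10.60660171508789, 11.31370735168457), 45.0)
```

View pics/c0.png

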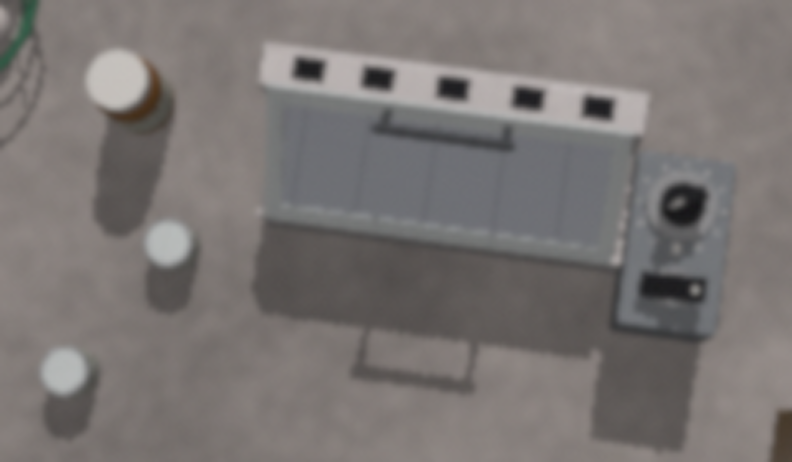

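Two tins are present, and the cabinet origin is about (0.637, -0.021) with yaw about -0.142. Next I go above the door handle.

>>> move_arm(
  moves=[0, 0, 6, 0, 0, 0, 0, 6, 8, 8, 0, 0, 0.15, 0.3, 10, 14, 8, 0, 0, 0.3, 0.5, 13, 19, 8, 0, 0, 0.45, 0.5, 17, 24, 8, 0, 0, 0.6, 0.5, 20, 29, 8, 0, 0, 0.75, 0.5, 24, 34, 8, 0, 0, 0.9, 0.5, 27, 39, 8, 0, 0, 1.04, 0.5, 30, 44, 8, 0, 0, 1.04, 0.5, 34, 50, 8, 0, 0, 1.04, 0.5],
  newtons=30,
)

```text
time: 1.35
tool_pos: [0.5642, -0.1361, 0.3111]
eef_rot: [0.755, 0.656, -0.0, 0.0]
force: [1.9, -1.2, -0.4]
finger_gap: 0.0426
grip_force: 0.0
```

>>> move_arm(
  moves=[3, 4, 0, 0, 0, 0, 0.5, 5.6, 7.9, 0, 0, 0, 0, 0.5, 5.6, 7.9, 0, 0, 0, 0, 0.5, 5.6, 7.9, 0, 0, 0, 0, 0.5, 5.6, 7.9, 0, 0, 0, 0, 0.5, 5.6, 7.9, 0, 0, 0, 0, 0.5, 5.6, 7.9, 0, 0, 0, 0, 0.5, 5.6, 7.9, 0, 0, 0, 0, 0.5, 5.6, 7.9, 0, 0, 0, 0, 0.5, 5.6, 7.9, 0, 0, 0, 0, 0.5],
)

```text
time: 2.6
tool_pos: [0.6197, -0.0587, 0.3114]
eef_rot: [0.755, 0.656, 0.0, 0.0]
force: [-1.5, -0.7, -0.1]
finger_gap: 0.0429
grip_force: 0.0
```

```bash
cat >> h.py <<'E'
O=np.array([.6365,-.0207]);YAW=-.142
def W(x,y,z): c,s=np.cos(YAW),np.sin(YAW); return np.array([O[0]+c*x-s*y,O[1]+s*x+c*y,z])
def C(P): c,s=np.cos(YAW),np.sin(YAW); d=np.array(P[:2])-O; return np.array([c*d[0]+s*d[1],-s*d[0]+c*d[1],P[2]])
def st():
    s=robot.sense(); r=Ro.from_quat(s["eef_rot"]).as_matrix()
    print("t",round(float(s["time"]),2),"pos",s["tool_pos"].round(4),"cab",C(s["tool_pos"]).round(4),"z",r[:,2].round(3),"yang",round(float(np.arctan2(r[1,1],r[0,1])),3),"F",s["force"].round(1),"gap",round(float(s["finger_gap"]),4),"gf",round(float(s["grip_force"]),1),"q7",s["q"][6].round(2))
E
python3 - <<'E'
from h import *
st(); c=cam("wrist"); im=robot.snapshot("wrist"); cv2.imwrite("pics/w1.png",im)
im=robot.snapshot("top"); cv2.imwrite("pics/t1.png",im)
for n,P in dict(handle=W(.0037,0,.188),hl=W(.0037,.06,.188),hr=W(.0037,-.06,.188),dial=W(-.015,-.228,.144),hoodfl=W(.035,.18,.16)).items(): print(n,P.round(3),proj("wrist",P,c).round(0))
E
```

```text
t 2.6 pos [ 0.6197 -0.0587  0.3114] cab [-0.0112 -0.04    0.3114] z [ 0. -0. -1.] yang -0.14 F [-1.5 -0.7 -0.1] gap 0.0429 gf 0.0 q7 -0.23
handle [ 0.64  -0.021  0.188] [337. 155.]
hl [0.649 0.038 0.188] [338.  84.]
hr [ 0.632 -0.081  0.188] [336. 218.]
dial [ 0.589 -0.244  0.144] [317. 333.]
hoodfl [0.697 0.153 0.16 ] [376. -66.]
```

View pics/w1.png

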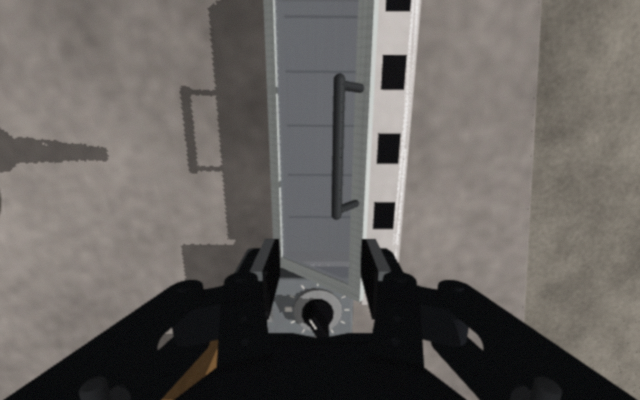

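The wrist view shows the handle bar at u 338, v 75 to 217, where the model predicts u 337, v 84 to 218, so the cabinet pose holds. I descend with one finger in the gap.

>>> move_arm(
  moves=[1.7, 3.8, 0, 0, 0, 0, 0.71, 1.7, 3.8, -4, 0, 0, 0, 0.71, 1.7, 3.8, -8, 0, 0, 0, 0.71, 1.7, 3.8, -10, 0, 0, 0, 0.71, 1.7, 3.8, -12, 0, 0, 0, 0.71, 1.7, 3.8, -13, 0, 0, 0, 0.71, 1.7, 3.8, -13.7, 0, 0, 0, 0.71, 1.7, 3.8, -13.7, 0, 0, 0, 0.71, 1.7, 3.8, -13.7, 0, 0, 0, 0.71, 1.7, 3.8, -13.7, 0, 0, 0, 0.71],
)

```text
time: 3.95
tool_pos: [0.6371, -0.0207, 0.1751]
eef_rot: [0.755, 0.656, 0.001, 0.0]
force: [0.2, -0.7, 0.3]
finger_gap: 0.0245
grip_force: 0.0
```

Run:
```python
from h import *
st()
# handle path in cm deltas (world) from shut
def hd(t): a=np.radians(39)+np.arctan2(.038,.132)+t; r=np.hypot(.038,.132); return W(-.075+r*np.cos(a),0,.075+r*np.sin(a))
for t in np.arange(0,1.45,.15): print(round(t,2),((hd(t)-hd(0))*100).round(1))
```

```text
t 3.95 pos [ 0.6371 -0.0207  0.1751] cab [6.000e-04 1.000e-04 1.751e-01] z [ 0.001 -0.    -1.   ] yang -0.14 F [ 0.2 -0.7  0.3] gap 0.0245 gf 0.0 q7 -0.34
0.0 [0. 0. 0.]
0.15 [-1.8  0.3  1. ]
0.3 [-3.6  0.5  1.8]
0.45 [-5.6  0.8  2.3]
0.6 [-7.7  1.1  2.5]
0.75 [-9.7  1.4  2.3]
0.9 [-11.7   1.7   1.9]
1.05 [-13.6   1.9   1.2]
1.2 [-15.4   2.2   0.2]
1.35 [-17.    2.4  -1.1]
```

>>> move_arm(
  moves=[-1.6, 0.2, 0.7, 0, 0, 0, 0.71, -3.4, 0.5, 1.4, 0, 0, 0, 0.71, -5.4, 0.8, 1.9, 0, 0, 0, 0.71, -7.5, 1.1, 2, 0, 0, 0, 0.71, -9.5, 1.4, 1.9, 0, 0, 0, 0.71, -11.5, 1.7, 1.4, 0, 0, 0, 0.71, -13.4, 1.9, 0.7, 0, 0, 0, 0.71, -15.2, 2.2, -0.3, 0, 0, 0, 0.71, -17, 2.4, -1.6, 0, 0, 0, 0.71, -17.4, 2.5, -1.8, 0, 0, 0, 0.71],
)

```text
time: 5.2
tool_pos: [0.4661, 0.0041, 0.1586]
eef_rot: [0.755, 0.656, 0.004, 0.004]
force: [6.0, -2.5, 3.0]
finger_gap: 0.0249
grip_force: 22.1
```

Run:
```python
from h import *
st(); im=robot.snapshot("wrist"); cv2.imwrite("pics/w2.png",im)
```

```text
t 5.2 pos [0.4661 0.0041 0.1586] cab [-0.1722  0.0004  0.1586] z [ 0.011 -0.001 -1.   ] yang -0.14 F [ 6.  -2.5  3. ] gap 0.0249 gf 22.1 q7 -0.34
```

View pics/w2.png

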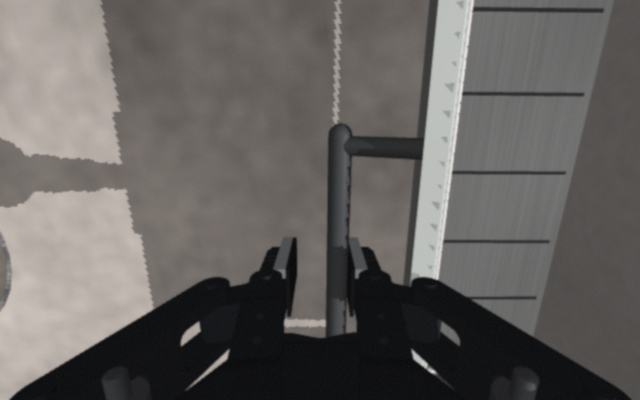

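The wrist view shows the door past vertical, its edge at u 430, with the bar at u 340 between the fingers. I lift off so it sinks open, and go on to the first tin.

>>> move_arm(
  moves=[0, 0, 4, 0, 0, 0, 0.71, 0, 0, 9, 0, 0, 0, 0.71, 0, 0, 14, 0, 0, 0, 0.5, 0, 2, 16, 0, 0, 0.17, 0.3, 2, 6, 16, 0, 0, 0.34, 0, 4, 11, 16, 0, 0, 0.51, 0, 6, 16, 16, 0, 0, 0.68, 0, 8, 20, 16, 0, 0, 0.85, 0, 9, 23, 16, 0, 0, 1.02, 0, 10, 26, 16, 0, 0, 1.2, 0],
)

```text
time: 6.5
tool_pos: [0.5621, 0.2652, 0.3163]
eef_rot: [0.25, 0.968, -0.001, -0.001]
force: [0.0, -0.4, 0.4]
finger_gap: 0.0855
grip_force: 0.0
```

>>> move_arm(
  moves=[0, 0, 0, 0, 0, 0.18, 0, 0, 0, 0, 0, 0, 0.37, 0, 0, 0, 0, 0, 0, 0.37, 0, 0, 0, 0, 0, 0, 0.37, 0, 0, 0, 0, 0, 0, 0.37, 0, 0, 0, 0, 0, 0, 0.37, 0, 0, 0, 0, 0, 0, 0.37, 0, 0, 0, 0, 0, 0, 0.37, 0, 0, 0, 0, 0, 0, 0.37, 0, 0, 0, 0, 0, 0, 0.37, 0],
)

```text
time: 7.75
tool_pos: [0.5627, 0.2643, 0.3163]
eef_rot: [0.07, 0.998, 0.0, -0.0]
force: [0.2, 0.0, -0.5]
finger_gap: 0.0856
grip_force: 0.0
```

Run:
```python
from h import *
st(); im=robot.snapshot("wrist"); cv2.imwrite("pics/w3.png",im); b=robot.snapshot("top"); cv2.imwrite("pics/t3.png",b)
print(proj("wrist",[.566,.265,.04]),proj("top",W(-.197,0,.148)),proj("top",W(-.197,.17,.148)),proj("top",W(-.197,-.17,.148)))
a=cv2.resize(b[120:270,170:410],(640,400),interpolation=cv2.INTER_CUBIC)
cv2.imwrite("pics/c3.png",np.vstack([cv2.resize(im,(480,300)),cv2.resize(a,(480,300))]))
```

```text
t 7.75 pos [0.5627 0.2643 0.3163] cab [-0.1134  0.2717  0.3163] z [-0.  0. -1.] yang 1.43 F [ 0.2  0.  -0.5] gap 0.0856 gf 0.0 q7 0.68
[319.28676072 171.8474638 ] [295.74123359 233.67321391] [240.03230498 226.08632741] [351.97709651 241.33186253]
```

View pics/c3.png

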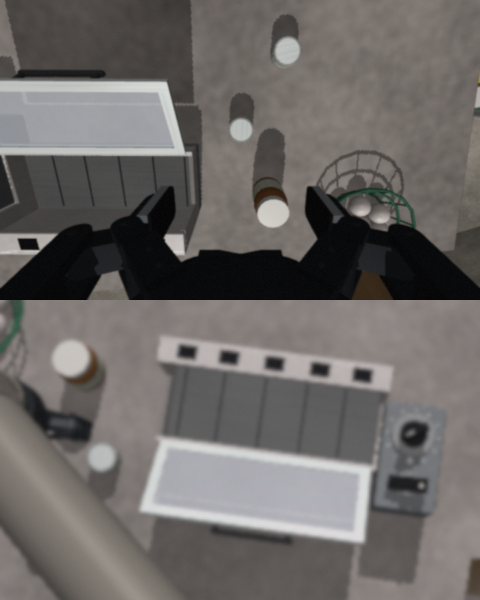

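The door is fully open: its corner is at top pixel (352,240) and the prediction is (352,241). In the wrist view tin A is at (321,172) and tin B at (381,67).

```bash
cat >> h.py <<'E'
def tins(im,c,n="wrist",z=.04,th=150):
    m=((im.min(2)>th)*255).astype(np.uint8)
    k,l,s,ce=cv2.connectedComponentsWithStats(m)
    for i in range(1,k):
        a=s[i]
        if a[4]>150 and .7<a[2]/a[3]<1.4: print(a,ray(n,a[0]+a[2]/2-.5,a[1]+a[3]/2-.5,z,c).round(4))
E
python3 - <<'E'
from h import *
tins(cv2.imread("pics/w3.png"),cam("wrist"))
E
```

```text
[367  50  33  36 898] [0.44   0.3678 0.04  ]
[307 159  29  29 671] [0.568  0.2672 0.04  ]
[ 343  266   43   38 1242] [0.7585 0.3109 0.04  ]
[220 313  26  27 529] [0.806  0.0828 0.04  ]
```

>>> move_arm(
  moves=[0.4, 0.2, -6, 0, 0, 0, 0, 0.4, 0.2, -12, 0, 0, 0, 0, 0.4, 0.2, -18, 0, 0, 0, 0, 0.4, 0.2, -23, 0, 0, 0, 0, 0.4, 0.2, -27, 0, 0, 0, 0, 0.4, 0.2, -30, 0, 0, 0, 0, 0.4, 0.2, -30.8, 0, 0, 0, 0, 0.4, 0.2, -30.8, 0, 0, 0, 0.6, 0.4, 0.2, -30.8, 0, 0, 0, 0.8, 0.4, 0.2, -30.8, 0, 0, 0, 0.8],
  newtons=50,
)

```text
time: 9.1
tool_pos: [0.5681, 0.2671, 0.0103]
eef_rot: [0.07, 0.998, 0.001, 0.002]
force: [-0.7, -0.1, 4.3]
finger_gap: 0.0489
grip_force: 52.3
```

Run:
```python
from h import *
st(); p=W(-.02,.07,.045); print(p)
```

```text
t 9.1 pos [0.5681 0.2671 0.0103] cab [-0.1084  0.2752  0.0103] z [ 0.003  0.002 -1.   ] yang 1.43 F [-0.7 -0.1  4.3] gap 0.0489 gf 52.3 q7 0.49
[0.62660793 0.05142591 0.045     ]
```

>>> move_arm(
  moves=[0, 0, 3, 0, 0, 0, 0.8, 0, 0, 8, 0, 0, 0, 0.8, 0, 0, 14, 0, 0, 0, 0.8, 0, 0, 19, 0, 0, 0, 0.8, 2, -4, 21, 0, 0, 0, 0.8, 3, -9, 21, 0, 0, 0, 0.8, 4, -14, 21, 0, 0, 0, 0.8, 5, -18, 21, 0, 0, 0, 0.8, 5.8, -21.6, 21, 0, 0, 0, 0.8, 5.8, -21.6, 21, 0, 0, 0, 0.8],
)

```text
time: 10.35
tool_pos: [0.6254, 0.0451, 0.2181]
eef_rot: [0.074, 0.997, -0.001, 0.0]
force: [-0.2, 0.4, -1.6]
finger_gap: 0.0491
grip_force: 52.1
```

Run:
```python
from h import *
st()
```

```text
t 10.35 pos [0.6254 0.0451 0.2181] cab [-0.0203  0.0635  0.2181] z [ 0.    -0.003 -1.   ] yang 1.423 F [-0.2  0.4 -1.6] gap 0.0491 gf 52.1 q7 1.01
```

>>> move_arm(
  moves=[0, 0, -5, 0, 0, 0, 0.8, 0, 0, -10, 0, 0, 0, 0.8, 0, 0, -14, 0, 0, 0, 0.8, 0, 0, -16, 0, 0, 0, 0.8, 0, 0, -17.2, 0, 0, 0, 0.8, 0, 0, -17.6, 0, 0, 0, 0.8, 0, 0, -17.6, 0, 0, 0, 0.8, 0, 0, -17.6, 0, 0, 0, 0.3, 0, 0, -17.6, 0, 0, 0, 0.1, 0, 0, -17.6, 0, 0, 0, 0.1],
)

```text
time: 11.6
tool_pos: [0.6251, 0.0503, 0.0429]
eef_rot: [0.07, 0.998, 0.0, 0.0]
force: [-0.2, -0.9, -0.3]
finger_gap: 0.0771
grip_force: 0.0
```

Run:
```python
from h import *
st()
```

```text
t 11.6 pos [0.6251 0.0503 0.0429] cab [-0.0214  0.0687  0.0429] z [ 0.001  0.    -1.   ] yang 1.43 F [-0.2 -0.9 -0.3] gap 0.0771 gf 0.0 q7 0.89
```

>>> move_arm(
  moves=[0, 0, 4, 0, 0, 0, 0, 0, 0, 10, 0, 0, 0, 0, 0, 0, 16, 0, 0, 0, 0, 0, 0, 22, 0, 0, 0, 0, -3, 5, 25, 0, 0, 0, 0, -6, 10, 26, 0, 0, 0, 0, -9, 15, 26, 0, 0, 0, 0, -12, 20, 26, 0, 0, 0, 0, -15, 25, 26, 0, 0, 0, 0, -18, 30, 26, 0, 0, 0, 0],
)

```text
time: 12.85
tool_pos: [0.4436, 0.3516, 0.3027]
eef_rot: [0.07, 0.998, 0.0, 0.001]
force: [0.8, 0.1, 0.6]
finger_gap: 0.0855
grip_force: 0.0
```

Run:
```python
from h import *
st(); c=cam("wrist"); im=robot.snapshot("wrist"); cv2.imwrite("pics/w4.png",im); b=robot.snapshot("top"); cv2.imwrite("pics/t4.png",b)
tins(im,c); print("top, floor tin z=.07"); tins(b,None,"top",.07)
print(proj("top",W(-.02,.069,.07)))
a=cv2.resize(b[120:270,170:410],(640,400),interpolation=cv2.INTER_CUBIC)
cv2.imwrite("pics/c4.png",np.vstack([cv2.resize(im,(480,300)),cv2.resize(a,(480,300))]))
```

```text
t 12.85 pos [0.4436 0.3516 0.3027] cab [-0.2436  0.3413  0.3027] z [ 0.001  0.    -1.   ] yang 1.43 F [0.8 0.1 0.6] gap 0.0855 gf 0.0 q7 0.46
[317 150  32  31 764] [0.4379 0.3722 0.04  ]
top, floor tin z=.07
[196 140  18  18 260] [0.7269 0.3131 0.07  ]
[284.14403393 177.83816968]
```

View pics/c4.png

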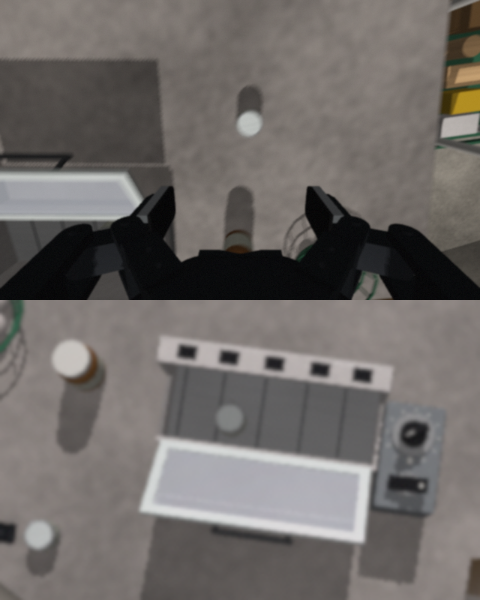

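The first tin stands in the cabinet at top pixel (284,179), as predicted. Tin B is at wrist pixel (333,165), world (0.438, 0.371).

>>> move_arm(
  moves=[-0.5, 1.9, -6, 0, 0, 0, 0, -0.5, 1.9, -12, 0, 0, 0, 0, -0.5, 1.9, -18, 0, 0, 0, 0, -0.5, 1.9, -23, 0, 0, 0, 0, -0.5, 1.9, -27, 0, 0, 0, 0, -0.5, 1.9, -29, 0, 0, 0, 0, -0.5, 1.9, -29.4, 0, 0, 0, 0, -0.5, 1.9, -29.4, 0, 0, 0, 0.6, -0.5, 1.9, -29.4, 0, 0, 0, 0.8, -0.5, 1.9, -29.4, 0, 0, 0, 0.8],
  newtons=50,
)

```text
time: 14.2
tool_pos: [0.4408, 0.3699, 0.0102]
eef_rot: [0.071, 0.998, 0.001, 0.001]
force: [-0.4, -1.8, 6.2]
finger_gap: 0.0486
grip_force: 52.0
```

Run:
```python
from h import *
st(); print(W(-.02,-.05,.04))
```

```text
t 14.2 pos [0.4408 0.3699 0.0102] cab [-0.249   0.359   0.0102] z [ 0.003  0.001 -1.   ] yang 1.43 F [-0.4 -1.8  6.2] gap 0.0486 gf 52.0 q7 0.17
[ 0.60962514 -0.06736628  0.04      ]
```

>>> move_arm(
  moves=[0, 0, 4, 0, 0, 0, 0.8, 0, 0, 10, 0, 0, 0, 0.8, 0, 0, 16, 0, 0, 0, 0.8, 0, 0, 22, 0, 0, 0, 0.8, 2, -5, 24, 0, 0, 0, 0.8, 4, -10, 24, 0, 0, 0, 0.8, 6, -15, 24, 0, 0, 0, 0.8, 8, -20, 24, 0, 0, 0, 0.8, 10, -25, 24, 0, 0, 0, 0.8, 12, -30, 24, 0, 0, 0, 0.8],
)

```text
time: 15.45
tool_pos: [0.5601, 0.0677, 0.249]
eef_rot: [0.07, 0.998, -0.0, 0.001]
force: [0.3, 1.1, -0.5]
finger_gap: 0.0486
grip_force: 53.7
```

>>> move_arm(
  moves=[2, -5, 0, 0, 0, 0, 0.8, 4, -10, 0, 0, 0, 0, 0.8, 4.9, -13.7, 0, 0, 0, 0, 0.8, 4.9, -13.7, 0, 0, 0, 0, 0.8, 4.9, -13.7, 0, 0, 0, 0, 0.8, 4.9, -13.7, -4, 0, 0, 0, 0.8, 4.9, -13.7, -8, 0, 0, 0, 0.8, 4.9, -13.7, -8, 0, 0, 0, 0.8, 4.9, -13.7, -8, 0, 0, 0, 0.8, 4.9, -13.7, -8, 0, 0, 0, 0.8],
)

```text
time: 16.7
tool_pos: [0.6101, -0.0671, 0.1707]
eef_rot: [0.07, 0.998, 0.0, 0.002]
force: [-0.2, -0.3, -1.9]
finger_gap: 0.0486
grip_force: 53.7
```

Run:
```python
from h import *
st()
```

```text
t 16.7 pos [ 0.6101 -0.0671  0.1707] cab [-0.0195 -0.0496  0.1707] z [ 0.004 -0.    -1.   ] yang 1.431 F [-0.2 -0.3 -1.9] gap 0.0486 gf 53.7 q7 1.18
```

>>> move_arm(
  moves=[0, 0, -4, 0, 0, 0, 0.8, 0, 0, -8, 0, 0, 0, 0.8, 0, 0, -11, 0, 0, 0, 0.8, 0, 0, -12.5, 0, 0, 0, 0.8, 0, 0, -12.9, 0, 0, 0, 0.8, 0, 0, -12.9, 0, 0, 0, 0.8, 0, 0, -12.9, 0, 0, 0, 0.3, 0, 0, -12.9, 0, 0, 0, 0.1, 0, 0, -12.9, 0, 0, 0, 0.1, 0, 0, -9, 0, 0, 0, 0.1],
)

```text
time: 17.95
tool_pos: [0.6061, -0.068, 0.0761]
eef_rot: [0.07, 0.998, 0.0, -0.003]
force: [0.1, -0.2, -0.5]
finger_gap: 0.0766
grip_force: 0.0
```

Run:
```python
from h import *
st()
def ed(t): a=np.radians(39)+t; return np.array([-.075+.142*np.cos(a),.075+.142*np.sin(a)])
for t in np.arange(1.92,-.01,-.16): print(round(t,2),(ed(t)*100).round(1))
```

```text
t 17.95 pos [ 0.6061 -0.068   0.0761] cab [-0.0234 -0.0511  0.0761] z [-0.006  0.001 -1.   ] yang 1.43 F [ 0.1 -0.2 -0.5] gap 0.0766 gf 0.0 q7 1.12
1.92 [-19.7  14.8]
1.76 [-18.4  16.7]
1.6 [-16.8  18.3]
1.44 [-14.9  19.6]
1.28 [-12.9  20.6]
1.12 [-10.7  21.3]
0.96 [-8.5 21.7]
0.8 [-6.2 21.6]
0.64 [-4.  21.3]
0.48 [-1.8 20.5]
0.32 [ 0.2 19.5]
0.16 [ 2.  18.1]
0.0 [ 3.5 16.4]
```

>>> move_arm(
  moves=[0, 0, 4, 0, 0, 0, 0, 0, 0, 10, 0, 0, 0, 0, 0, 0, 16, 0, 0, 0, 0.3, 0, 0, 21, 0, 0, 0, 1, -4, 4, 22, 0, 0, 0, 1, -8, 8, 22, 0, 0, 0, 1, -12, 12, 22, 0, 0, 0, 1, -15, 16, 22, 0, 0, 0, 1, -18.8, 20.3, 22, 0, 0, 0, 1, -18.8, 20.3, 22, 0, 0, 0, 1],
  newtons=30,
)

```text
time: 19.2
tool_pos: [0.418, 0.1392, 0.2988]
eef_rot: [0.066, 0.998, -0.001, 0.001]
force: [-0.0, -0.5, 0.7]
finger_gap: 0.0002
grip_force: 0.0
```

Run:
```python
from h import *
st(); im=robot.snapshot("wrist"); cv2.imwrite("pics/w5.png",im); b=robot.snapshot("top"); cv2.imwrite("pics/t5.png",b)
print(proj("top",W(-.02,-.05,.07)))
a=cv2.resize(b[120:270,170:410],(640,400),interpolation=cv2.INTER_CUBIC)
cv2.imwrite("pics/c5.png",np.vstack([cv2.resize(im,(480,300)),cv2.resize(a,(480,300))]))
```

```text
t 19.2 pos [0.418  0.1392 0.2988] cab [-0.2389  0.1274  0.2988] z [ 0.002 -0.002 -1.   ] yang 1.438 F [-0.  -0.5  0.7] gap 0.0002 gf 0.0 q7 1.05
[320.45851331 182.61790714]
```

View pics/c5.png

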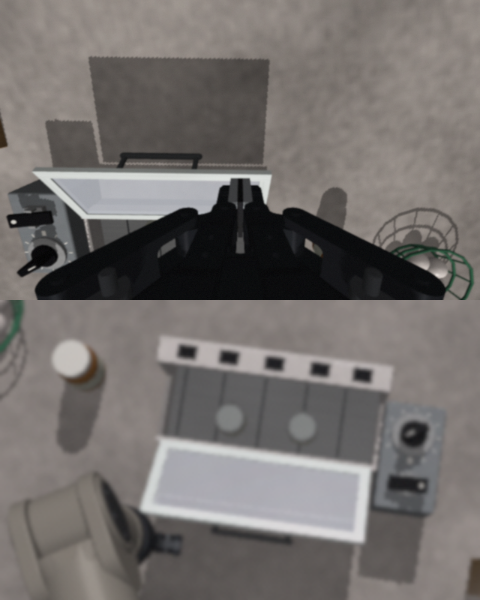

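Both tins stand in the cabinet at top pixels (284,179) and (321,183). Next I push the door shut.

>>> move_arm(
  moves=[0, 0, -5, 0, 0, 0, 1, 0, 0, -10, 0, 0, 0, 1, 0, 0, -15, 0, 0, 0, 1, 0, 0, -17.1, 0, 0, 0, 1, 0, 0, -17.1, 0, 0, 0, 1, 1.5, -0.2, -17.1, 0, 0, 0, 1, 2.7, -0.4, -17.1, 0, 0, 0, 1, 3.4, -0.5, -16.2, 0, 0, 0, 1, 4, -0.6, -15.2, 0, 0, 0, 1, 4, -0.6, -15.2, 0, 0, 0, 1],
)

```text
time: 20.55
tool_pos: [0.4611, 0.1295, 0.1473]
eef_rot: [0.071, 0.997, 0.0, -0.0]
force: [-4.9, 1.1, 3.0]
finger_gap: 0.0
grip_force: 2.4
```

Run:
```python
from h import *
st()
```

```text
t 20.55 pos [0.4611 0.1295 0.1473] cab [-0.1948  0.1238  0.1473] z [-0.  0. -1.] yang 1.429 F [-4.9  1.1  3. ] gap 0.0 gf 2.4 q7 0.81
```

>>> move_arm(
  moves=[1.2, -0.2, 1.6, 0, 0, 0, 1, 3.1, -0.4, 2.9, 0, 0, 0, 1, 5, -0.7, 3.9, 0, 0, 0, 1, 7.2, -1, 4.6, 0, 0, 0, 1, 9.4, -1.3, 5, 0, 0, 0, 1, 11.5, -1.6, 5.3, 0, 0, 0, 1, 13.5, -1.9, 5, 0, 0, 0, 1, 15.3, -2.2, 4.4, 0, 0, 0, 1, 17.1, -2.4, 3.5, 0, 0, 0, 1, 17.1, -2.4, 3.5, 0, 0, 0, 1],
)

```text
time: 21.8
tool_pos: [0.633, 0.104, 0.1802]
eef_rot: [0.071, 0.997, 0.0, 0.0]
force: [0.2, -0.3, 0.1]
finger_gap: 0.0001
grip_force: 0.0
```

>>> move_arm(
  moves=[0.8, -0.1, -0.5, 0, 0, 0, 1, 1.6, -0.2, -1.1, 0, 0, 0, 1, 2.4, -0.3, -1.8, 0, 0, 0, 1, 3.1, -0.4, -2.4, 0, 0, 0, 1, 3.1, -0.4, -2.6, 0, 0, 0, 1, 3.1, -0.4, -2.7, 0, 0, 0, 1, 3.1, -0.4, -2.7, 0, 0, 0, 1, 3.1, -0.4, -2.7, 0, 0, 0, 1, 3.1, -0.4, -2.7, 0, 0, 0, 1, 3.1, -0.4, -2.7, 0, 0, 0, 1],
)

```text
time: 23.05
tool_pos: [0.6627, 0.1013, 0.1545]
eef_rot: [0.07, 0.998, 0.0, 0.0]
force: [-0.5, -0.1, -0.4]
finger_gap: 0.0001
grip_force: 0.0
```

Run:
```python
from h import *
st(); b=robot.snapshot("top"); cv2.imwrite("pics/t6.png",b)
print(proj("top",W(.0037,0,.188)),W(-.015,-.228,.144))
cv2.imwrite("pics/c6.png",cv2.resize(b[120:270,170:410],(720,450),interpolation=cv2.INTER_CUBIC))
```

```text
t 23.05 pos [0.6627 0.1013 0.1545] cab [0.0087 0.1245 0.1545] z [ 0.  0. -1.] yang 1.43 F [-0.5 -0.1 -0.4] gap 0.0001 gf 0.0 q7 0.87
[304.36904026 165.8437509 ] [ 0.58938367 -0.24428231  0.144     ]
```

View pics/c6.png

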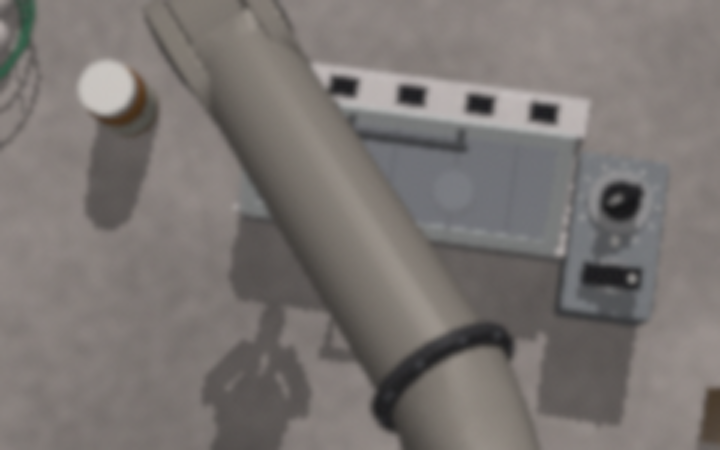

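The top view shows the door down, with its handle back where it started. I press a little to be sure it is shut.

>>> move_arm(
  moves=[0, 0, -0.2, 0, 0, 0, 1, 0, 0, -0.4, 0, 0, 0, 1, 0, 0, -0.6, 0, 0, 0, 1, 0, 0, -0.8, 0, 0, 0, 1, 0, 0, -0.8, 0, 0, 0, 1, 0, 0, -0.8, 0, 0, 0, 1, 0, 0, -0.8, 0, 0, 0, 1, 0, 0, -0.8, 0, 0, 0, 1, 0, 0, -0.8, 0, 0, 0, 1, 0, 0, -0.8, 0, 0, 0, 1],
)

```text
time: 24.35
tool_pos: [0.6631, 0.1015, 0.152]
eef_rot: [0.071, 0.998, -0.001, 0.001]
force: [-9.7, -3.4, 25.1]
finger_gap: -0.0005
grip_force: 12.2
```

Run:
```python
from h import *
st()
```

```text
t 24.35 pos [0.6631 0.1015 0.152 ] cab [0.009  0.1247 0.152 ] z [ 0.002 -0.002 -1.   ] yang 1.429 F [-9.7 -3.4 25.1] gap -0.0005 gf 12.2 q7 0.86
```

>>> move_arm(
  moves=[0, 0, 3, 0, 0, 0, 1, 0, 0, 9, 0, 0, 0, 1, 0, 0, 15, 0, 0, 0, 1, -1, -5, 20, 0, 0, 0, 0.7, -2, -10, 23, 0, 0, 0, 0.5, -3, -15, 23, 0, 0, 0, 0.5, -4, -21, 23, 0, 0, 0, 0.5, -5, -27, 23, 0, 0, 0, 0.5, -7.4, -32, 23, 0, 0, 0, 0.5, -7.4, -34.5, 23, 0, 0, 0, 0.5],
)

```text
time: 25.6
tool_pos: [0.5868, -0.2484, 0.3762]
eef_rot: [0.073, 0.997, -0.001, -0.001]
force: [-0.5, 0.9, 0.6]
finger_gap: 0.0428
grip_force: 0.0
```

>>> move_arm(
  moves=[0, 0, 0, 0, 0, 0, 0.5, 0, 0, 0, 0, 0, 0, 0.5, 0, 0, 0, 0, 0, 0, 0.5, 0, 0, 0, 0, 0, 0, 0.5, 0, 0, 0, 0, 0, 0, 0.5, 0, 0, 0, 0, 0, 0, 0.5, 0, 0, 0, 0, 0, 0, 0.5, 0, 0, 0, 0, 0, 0, 0.5, 0, 0, 0, 0, 0, 0, 0.5, 0, 0, 0, 0, 0, 0, 0.5],
)

```text
time: 26.85
tool_pos: [0.5887, -0.2437, 0.3763]
eef_rot: [0.07, 0.998, 0.0, -0.0]
force: [0.2, -0.3, -0.3]
finger_gap: 0.0427
grip_force: 0.0
```

Run:
```python
from h import *
st(); c=cam("wrist");im=robot.snapshot("wrist"); cv2.imwrite("pics/w7.png",im); b=robot.snapshot("top"); cv2.imwrite("pics/t7.png",b)
for n,P in dict(dial=W(-.015,-.228,.144),off=W(-.056,-.228,.1),rk=W(-.095,-.228,.117),hl=W(.0037,.06,.188),hr=W(.0037,-.06,.188)).items(): print(n,P.round(4),proj("wrist",P,c).round(0))
d=proj("wrist",W(-.015,-.228,.144),c).astype(int);x,y=max(d[0]-100,0),max(d[1]-70,0);print(x,y)
cv2.imwrite("pics/c7.png",cv2.resize(im[y:y+180,x:x+200],None,fx=3.3,fy=3.3,interpolation=cv2.INTER_CUBIC))
```

```text
t 26.85 pos [ 0.5887 -0.2437  0.3763] cab [-0.0158 -0.2276  0.3763] z [-0.  0. -1.] yang 1.43 F [ 0.2 -0.3 -0.3] gap 0.0427 gf 0.0 q7 1.54
dial [ 0.5894 -0.2443  0.144 ] [318. 176.]
off [ 0.5488 -0.2385  0.1   ] [318. 141.]
rk [ 0.5102 -0.233   0.117 ] [318. 112.]
hl [0.6487 0.0382 0.188 ] [563. 199.]
hr [ 0.6317 -0.0806  0.188 ] [461. 199.]
218 105
```

View pics/c7.png

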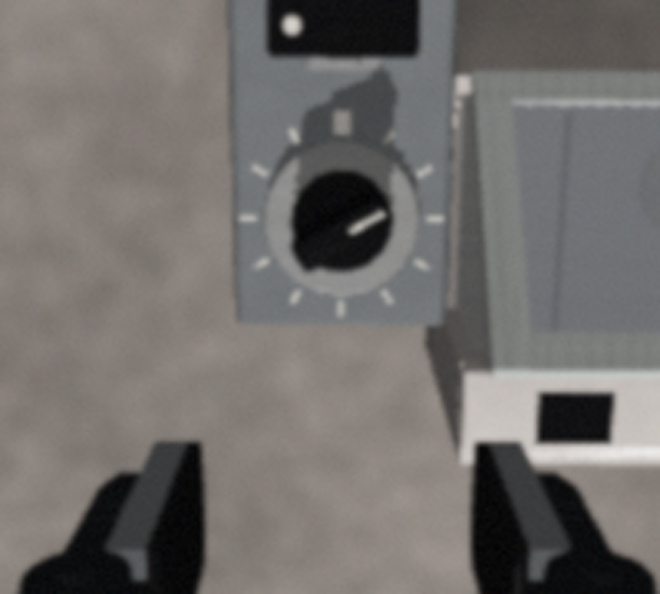

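The close view shows the off mark at crop (342,122). The pointer line runs from (350,233) to (385,213), 60 degrees clockwise, so the dial is on click 2. It needs +90 degrees clockwise.

Run:
```python
from h import *
c=cam("wrist"); f=lambda a,b,z:ray("wrist",218+a/3.3,105+b/3.3,z,c)
for n,(a,b,z) in dict(off=(342,122,.1),opp=(340,308,.1),l=(247,218,.1),r=(435,219,.1),disc=(342,220,.13),li=(350,233,.144),lo=(385,213,.144)).items(): P=f(a,b,z); print(n,P.round(4),C(P).round(4))
```

```text
off [ 0.5504 -0.2338  0.1   ] [-0.0551 -0.2231  0.1   ]
opp [ 0.6317 -0.246   0.1   ] [ 0.0271 -0.2237  0.1   ]
l [ 0.5855 -0.2808  0.1   ] [-0.0137 -0.2647  0.1   ]
r [ 0.5975 -0.1991  0.1   ] [-0.0134 -0.1821  0.1   ]
disc [ 0.5871 -0.2391  0.13  ] [-0.018  -0.2232  0.13  ]
li [ 0.5903 -0.2365  0.144 ] [-0.0152 -0.2202  0.144 ]
lo [ 0.5844 -0.2218  0.144 ] [-0.0232 -0.2065  0.144 ]
```

>>> move_arm(
  moves=[0.1, 0.4, 0, 0, 0, -0.18, 0.5, 0.1, 0.4, -3, 0, 0, -0.36, 0.5, 0.1, 0.4, -7, 0, 0, -0.54, 0.5, 0.1, 0.4, -11, 0, 0, -0.72, 0.5, 0.1, 0.4, -14, 0, 0, -0.9, 0.5, 0.1, 0.4, -17, 0, 0, -1.05, 0.5, 0.1, 0.4, -20, 0, 0, -1.05, 0.5, 0.1, 0.4, -22, 0, 0, -1.05, 0.5, 0.1, 0.4, -23, 0, 0, -1.05, 0.5, 0.1, 0.4, -23, 0, 0, -1.05, 0.5],
)

```text
time: 28.2
tool_pos: [0.5897, -0.2397, 0.1461]
eef_rot: [0.561, 0.828, 0.0, -0.0]
force: [0.3, 0.0, -0.2]
finger_gap: 0.0428
grip_force: 0.0
```

>>> move_arm(
  moves=[0, 0, -0.5, 0, 0, 0, 0.5, 0, 0, -1, 0, 0, 0, 0.5, 0, 0, -1.4, 0, 0, 0, 0.5, 0, 0, -1.4, 0, 0, 0, 0.5, 0, 0, -1.4, 0, 0, 0, 0.9, 0, 0, -1.4, 0, 0, 0, 0.9, 0, 0, -1.4, 0, 0, 0, 0.9, 0, 0, -1.4, 0, 0, 0, 0.9, 0, 0, -1.4, 0, 0, 0, 0.9, 0, 0, -1.4, 0, 0, 0, 0.9],
  newtons=25,
)

```text
time: 29.45
tool_pos: [0.5894, -0.2399, 0.1326]
eef_rot: [0.561, 0.828, -0.0, -0.0]
force: [-4.7, -1.1, 5.6]
finger_gap: 0.0134
grip_force: 27.0
```

Run:
```python
from h import *
st()
```

```text
t 29.45 pos [ 0.5894 -0.2399  0.1326] cab [-0.0156 -0.2236  0.1326] z [-0. -0. -1.] yang 0.38 F [-4.7 -1.1  5.6] gap 0.0134 gf 27.0 q7 0.45
```

Gripped at a gap of 13.4 mm, which fits the 14 mm bar. Turn 90 degrees clockwise.

>>> move_arm(
  moves=[0, 0, 0, 0, 0, -0.17, 0.9, 0, 0, 0, 0, 0, -0.35, 0.9, 0, 0, 0, 0, 0, -0.52, 0.9, 0, 0, 0, 0, 0, -0.7, 0.9, 0, 0, 0, 0, 0, -0.87, 0.9, 0, 0, 0, 0, 0, -1.05, 0.9, 0, 0, 0, 0, 0, -1.22, 0.9, 0, 0, 0, 0, 0, -1.4, 0.9, 0, 0, 0, 0, 0, -1.58, 0.9, 0, 0, 0, 0, 0, -1.59, 0.9],
)

```text
time: 30.7
tool_pos: [0.5924, -0.2413, 0.1327]
eef_rot: [0.984, 0.179, 0.003, 0.002]
force: [3.9, -4.9, -1.8]
finger_gap: 0.0134
grip_force: 26.2
```

>>> move_arm(
  moves=[0, 0, 0, 0, 0, 0, 0.9, 0, 0, 0, 0, 0, 0, 0.9, 0, 0, 0, 0, 0, 0, 0.6, 0, 0, 0, 0, 0, 0, 0.5, 0, 0, 0, 0, 0, 0, 0.5, 0, 0, 3, 0, 0, 0, 0.5, 0, 0, 8, 0, 0, 0, 0.5, 0, 0, 13, 0, 0, 0, 0.5, -4, 0, 18, 0, 0, 0, 0.5, -4, 0, 20, 0, 0, 0, 0.5],
)

```text
time: 31.95
tool_pos: [0.5488, -0.2407, 0.3364]
eef_rot: [0.984, 0.179, 0.002, 0.002]
force: [0.8, -0.7, -0.8]
finger_gap: 0.0431
grip_force: 0.0
```

Run:
```python
from h import *
st(); c=cam("wrist");im=robot.snapshot("wrist"); cv2.imwrite("pics/w8.png",im); b=robot.snapshot("top"); cv2.imwrite("pics/t8.png",b)
for n,P in dict(dial=[.590,-.240,.144],rk=W(-.095,-.2234,.117)).items(): print(n,np.round(P,4),proj("wrist",P,c).round(0))
a=cv2.resize(b[120:270,170:410],(640,400),interpolation=cv2.INTER_CUBIC)
cv2.imwrite("pics/c8.png",np.vstack([cv2.resize(im,(512,320)),cv2.resize(a,(448,280))[:,:512] if 0 else cv2.resize(a,(512,280))]))
```

```text
t 31.95 pos [ 0.5488 -0.2407  0.3364] cab [-0.0557 -0.2302  0.3364] z [ 0.004 -0.003 -1.   ] yang -1.212 F [ 0.8 -0.7 -0.8] gap 0.0431 gf 0.0 q7 -0.92
dial [ 0.59  -0.24   0.144] [333. 149.]
rk [ 0.5108 -0.2284  0.117 ] [301. 202.]
```

View pics/c8.png

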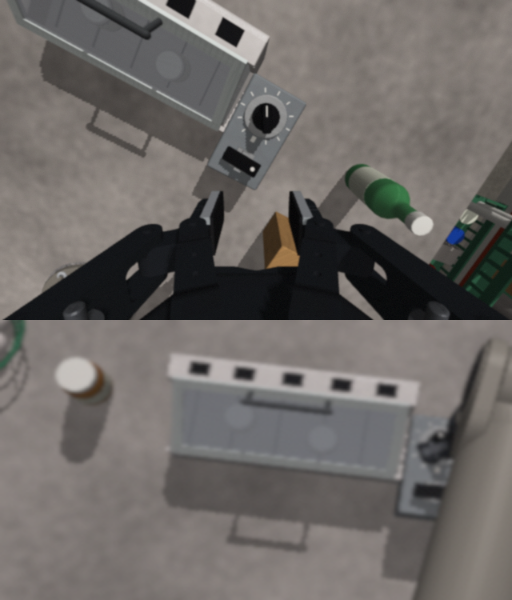

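The dial pointer is now up in the wrist view, about 148 degrees clockwise of the off side, which is click 5. The door is shut with both tins visible, and the rocker's white dot is near wrist pixel (315,212).

Run:
```python
from h import *
c=cam("wrist");im=cv2.imread("pics/w8.png")
m=(im[195:230,295:335].min(2)>150).astype(np.uint8);n,l,s,ce=cv2.connectedComponentsWithStats(m)
for i in range(1,n):
  u=ce[i]+[295,195]; P=ray("wrist",*u,.1235,c); print(s[i,4],u.round(1),P.round(4),C(P).round(4))
P=W(-.095,-.2474,.1235);print(P,proj("wrist",P,c)); st()
```

```text
16 [315.1 211.3] [ 0.5099 -0.2483  0.1235] [-0.0931 -0.2432  0.1235]
[ 0.50744333 -0.25216519  0.1235    ] [317.32035733 214.05975726]
t 32.05 pos [ 0.5507 -0.2401  0.3358] cab [-0.0539 -0.2294  0.3358] z [ 0.006 -0.003 -1.   ] yang -1.21 F [ 0.3 -0.  -0.1] gap 0.0432 gf 0.0 q7 -0.92
```

>>> move_arm(
  moves=[-1, 0, 0, 0, 0, 0.18, 1, -2, -0.5, 0, 0, 0, 0.36, 1, -3, -0.8, -3, 0, 0, 0.54, 1, -4.2, -1.2, -7, 0, 0, 0.72, 1, -4.2, -1.2, -11, 0, 0, 0.9, 1, -4.2, -1.2, -15, 0, 0, 1.07, 1, -4.2, -1.2, -18, 0, 0, 1.07, 1, -4.2, -1.2, -19, 0, 0, 1.07, 1, -4.2, -1.2, -19, 0, 0, 1.07, 1, -4.2, -1.2, -19, 0, 0, 1.07, 1],
)

```text
time: 33.3
tool_pos: [0.5087, -0.2519, 0.1435]
eef_rot: [0.755, 0.656, 0.001, 0.001]
force: [0.2, -0.3, 1.0]
finger_gap: -0.0001
grip_force: 0.0
```

Run:
```python
from h import *
st()
```

```text
t 33.3 pos [ 0.5087 -0.2519  0.1435] cab [-0.0938 -0.247   0.1435] z [ 0.002 -0.001 -1.   ] yang -0.14 F [ 0.2 -0.3  1. ] gap -0.0001 gf 0.0 q7 0.12
```

>>> move_arm(
  moves=[0, 0, -1, 0, 0, 0, 1, 0, 0, -1.8, 0, 0, 0, 1, 0, 0, -2.3, 0, 0, 0, 1, 0, 0, -2.7, 0, 0, 0, 1, 0, 0, -3, 0, 0, 0, 1, 0, 0, -3.2, 0, 0, 0, 1, 0, 0, -3.3, 0, 0, 0, 1, 0, 0, -3.3, 0, 0, 0, 1, 0, 0, -3.3, 0, 0, 0, 1, 0, 0, -3.3, 0, 0, 0, 1],
)

```text
time: 34.55
tool_pos: [0.508, -0.2535, 0.1155]
eef_rot: [0.755, 0.655, -0.001, 0.002]
force: [-12.8, 0.4, 37.0]
finger_gap: 0.0002
grip_force: 18.0
```

Run:
```python
from h import *
st()
```

```text
t 34.55 pos [ 0.508  -0.2535  0.1155] cab [-0.0943 -0.2486  0.1155] z [ 0.    -0.004 -1.   ] yang -0.141 F [-12.8   0.4  37. ] gap 0.0002 gf 18.0 q7 0.1
```

Firm stop reached with 37 N on the fingertips, so I lift away and check.

>>> move_arm(
  moves=[0, 0, 3, 0, 0, 0, 1, 0, 0, 8, 0, 0, 0, 1, 0, 0, 14, 0, 0, 0, 1, 0, 0, 20, 0, 0, 0, 1, -2, 1, 23, 0, 0, 0, 0.7, -5, 3, 23, 0, 0, 0, 0.5, -8, 6, 23, 0, 0, 0, 0.5, -8, 10, 23, 0, 0, 0, 0.5, -8, 10, 23, 0, 0, 0, 0.5, -8, 10, 23, 0, 0, 0, 0.5],
)

```text
time: 35.8
tool_pos: [0.4276, -0.1518, 0.3391]
eef_rot: [0.755, 0.656, -0.0, -0.0]
force: [1.0, -0.6, 0.1]
finger_gap: 0.0424
grip_force: 0.0
```

Run:
```python
from h import *
st(); c=cam("scene");im=robot.snapshot("scene"); cv2.imwrite("pics/s9.png",im); b=robot.snapshot("top")
w=robot.snapshot("wrist"); cv2.imwrite("pics/w9.png",w)
a=cv2.resize(im[160:320,230:410],(400,356),interpolation=cv2.INTER_CUBIC)
a2=cv2.resize(b[130:240,240:400],(400,275),interpolation=cv2.INTER_CUBIC)
cv2.imwrite("pics/c9.png",np.hstack([np.vstack([a,np.zeros((20,400,3),np.uint8)]),cv2.copyMakeBorder(a2,0,101,0,0,cv2.BORDER_CONSTANT)]))
```

```text
t 35.8 pos [ 0.4276 -0.1518  0.3391] cab [-0.1882 -0.1594  0.3391] z [-0. -0. -1.] yang -0.14 F [ 1.  -0.6  0.1] gap 0.0424 gf 0.0 q7 0.12
```

View pics/c9.png

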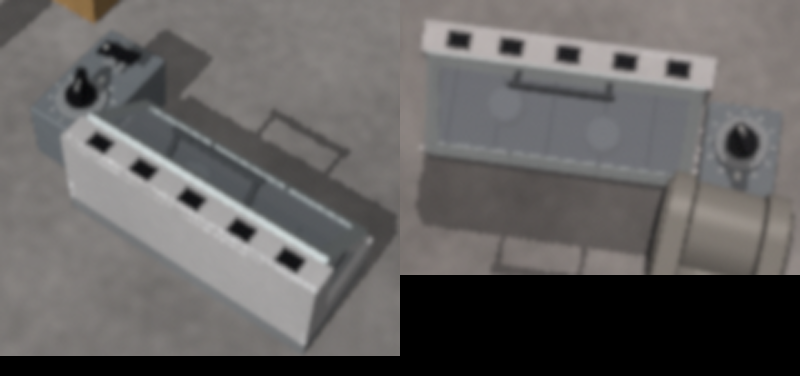

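The door is shut with both tins inside, and the dial is at click 5. The rocker is small in this view, so I check its white dot numerically against off and on.

Run:
```python
from h import *
S=cv2.imread("pics/s9.png");S0=cv2.imread("pics/scene0.png");w=cv2.imread("pics/w9.png")
for nm,z,t in (("off",.1235,-.24),("on",.1118,.24)):
  P=W(-.0945,-.2234-.024*np.cos(.24)+.0035*np.sin(t)*-1,z); print(nm,proj("scene",P).round(1),proj("wrist",P).round(1))
  for s,q in (("L",.031),("R",-.031)): print("  end",s,proj("wrist",W(-.0945,-.2234+q,.1175+q*np.sin(t))).round(1))
def f(im,x0,y0,x1,y1,th):
  m=(im[y0:y1,x0:x1].min(2)>th).astype(np.uint8);n,l,s,ce=cv2.connectedComponentsWithStats(m)
  return [(int(s[i,4]),(ce[i]+[x0,y0]).round(1)) for i in range(1,n)]
print("s9",f(S,274,170,300,195,120),"s0",f(S0,274,170,300,195,120))
P=proj("wrist",W(-.0945,-.2234,.1175)).astype(int);x,y=P
print(P);x=max(x-60,0);y=max(y-50,0);o=w[y:y+100,x:x+120];print(x,y)
A=cv2.resize(o,(540,450),interpolation=cv2.INTER_CUBIC)
cv2.imwrite("pics/c10.png",A)
```

```text
off [277.3 178.5] [390.6 243. ]
  end L [390.9 201.4]
  end R [390.4 249.4]
on [277.1 180.9] [388.5 240.7]
  end L [393.6 204.5]
  end R [387.9 244.8]
s9 [(75, array([283.3, 171.6]))] s0 [(33, array([278.3, 171.7]))]
[390 225]
330 175
```

View pics/c10.png

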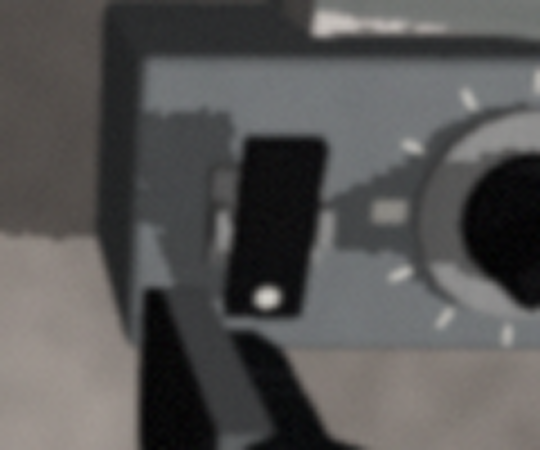

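The rocker's left end is at wrist (393.6,205), its right end at (388,245) and the dot at (389,241). All three match the "on" prediction, so I hand in.

```bash
python3 -c "
from station import robot
print(robot.finish_job())"
```

```text
the job is handed in; nothing more can be done
None
```

I handed the job in at about 36 s. My last camera checks showed both tins (only two were present) standing in the cabinet, the door shut, the dial on the fifth click and the rocker on; I never touched the jar, bottle or carton, and `finish_job()` gave no verdict.

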